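# Put four control devices in their right order on the mounting rail

### The arm

A 7-joint arm with a two-finger parallel gripper is mounted at the origin on the work surface. World frame = base frame: x ahead of the robot, y to its left, z up, the work surface at z = 0. Lengths are in m, angles in degrees, forces in N, time in s.
With the tool pointing down it reaches from about 0.425 to 0.8 m from the base axis. Payload 8.3 kg.
Tool frame: the origin (TCP) lies at the very end of the fingers, on their centre line; the grasp point (between the pads) lies 19 mm behind it; z points along the fingers, y is the line along which they close (so a half turn about z gives the same grasp; the last joint's range is limited). The gripper opens to 85 mm and grips with 20 to 120 N. Pads are 22 mm wide; open, the fingers measure 114 mm over their backs; the gripper's body (76 mm by 85 mm) begins 54 mm behind the grasp point. The pads swing forward as they close: fully open they stand 13 mm farther back than shut.
Start: joints at [-73.906, 21.967, 0.94, 78.501, -0.361, 79.538, -2.664], TCP at [0.211, 0.588, 0.231] pointing down, gripper open.
Joint ranges: [-169.22, 169.22], [-14.56, 117.87], [-87.37, 89.26], [10.42, 133.3], [-82.24, 262.24], [0.94, 117.77], [-172.7, 172.7]. Speed limits (degrees/s): [136.94, 136.94, 172.46, 172.46, 180, 180, 180].

### API

Orientations are given as [roll, pitch, yaw] about the fixed x, y, z axes, in that order (R = Rz(yaw) Ry(pitch) Rx(roll)).
In Python, from workcell import env gives the robot as it stands.
- The arm moves only by the tool move_arm, never from a script. Its argument "moves" is a list that holds one entry, the list of rows, each a list of 5 numbers: the shift along the world's x, y, z in m, then the turn about the world's z in rad, then the closure in counts, from 0 (fully open) to 255 (shut). A call has 1 to 20 rows; each row is the pose to reach, as a shift and turn from the pose commanded when the call began; what a row does not reach only later rows make up. A row lasts 1/10 s, in which the tool goes at most 50 mm and 8.59 degrees, less where a joint would pass 70% of its speed; a pose out of reach is approached as far as the arm can. A call with a gripper value outside its range is refused whole. The fingers move at their own pace and stop on an object; "force" is the grip in N (left out, the last holds). Time passes only in rows, so rows that repeat a pose let the fingers close. It gives the time, the measured TCP pose, the force, the opening and the grip force at its end, in the units of the state.
- env.read_state(): the state, without advancing time (a new reading comes with each control period).
- env.grab_frame(name): name is "scene" or "side" or "wrist"; returns a dict with "pixels" (480x640x3 uint8, red, green, blue), "z_map" (480x640 float32, m along the optical axis (not along the pixel's ray), 0 where there is no reading), "fx", "fy", "cx", "cy" (pixels), "R" (3x3) and "t" (3): a world point X has camera coordinates R X + t. Camera axes: x right, y down, z forward; pixel columns grow to the right and rows downward; lengths in m; the calibration is good to about 2 mm. A picture is of the moment at which its call begins.
- env.sign_off(): hands the job in; it is judged then, once.
The state is a dict: "time": time; "joint_pos": joint angles; "joint_velocities": joint speeds; "joint_efforts": joint torques, N m; "tcp_pos": TCP position; "tcp_rot": TCP orientation; "force": force on the tool from outside, world axes, zero at the start; "ft_torque": the same for the moment, N m; "grip_width": opening from 0.0 (shut) to 1.0 (fully open); "finger_force": force on a finger pad.
Only numpy, scipy, OpenCV 4.12 (cv2) and the standard library are available. Lean on these libraries where they do the work, as an engineer would, in place of code of your own. Each camera call takes 0.05 s, during which the arm holds its last target. There are 200 camera calls.

### The job

The four devices on the mounting rail sit at each other's places: move each one so that it sits on the rail squarely and fully down, centred opposite the place marker of its own colour to within about a centimetre (contactor red, circuit breaker blue, safety relay yellow, time relay green). The white marker shows the reserve place, which is free for parking a device on the way and ends up empty. Keep the devices upright and set them down, do not drop them.

Things in the scene. Friction and masses are not known exactly. Their poses are not given: they have to be found in the camera images.
- contactor_mid (a point): Contactor, grey, black front with red tag; 45 mm wide (y, along the rail, flat sides to grip), 78 mm long (x), 240 g. Point at its middle, 31 mm above the rail face and 31 below its front (toggle, dial up to 7 more); z up. Upper 18 mm only 45 mm long. Feet reach 5.5 mm below the rail face, straddling it with 5 mm play each way, bevelled; latch open: lifts straight off, sets straight down.
- breaker_mid (a point): Circuit breaker, white, black toggle, blue tag; 36 mm wide (y, along the rail, flat sides to grip), 78 mm long (x), 220 g. Point at its middle, 31 mm above the rail face and 31 below its front (toggle, dial up to 7 more); z up. Upper 18 mm only 45 mm long. Feet reach 5.5 mm below the rail face, straddling it with 5 mm play each way, bevelled; latch open: lifts straight off, sets straight down.
- safety_mid (a point): Safety relay, all yellow, small black window; 35 mm wide (y, along the rail, flat sides to grip), 78 mm long (x), 180 g. Point at its middle, 31 mm above the rail face and 31 below its front (toggle, dial up to 7 more); z up. Upper 18 mm only 45 mm long. Feet reach 5.5 mm below the rail face, straddling it with 5 mm play each way, bevelled; latch open: lifts straight off, sets straight down.
- timer_mid (a point): Time relay, light grey, black dial, green tag; 22.5 mm wide (y, along the rail, flat sides to grip), 78 mm long (x), 120 g. Point at its middle, 31 mm above the rail face and 31 below its front (toggle, dial up to 7 more); z up. Upper 18 mm only 45 mm long. Feet reach 5.5 mm below the rail face, straddling it with 5 mm play each way, bevelled; latch open: lifts straight off, sets straight down.
- mark_red: Red marker, a tag 26 x 40 x 2 mm on the far wiring duct's cover, 44 mm above the bench. Origin: centre of its underside; x across the rail, away from the robot, y along it, z up. A device at its place has its middle 75 mm to the marker's -x, at y 0, 1.5 mm below its origin. Place of the contactor.
- mark_blue: Blue marker, a tag 26 x 40 x 2 mm on the far wiring duct's cover, 44 mm above the bench. Origin: centre of its underside; x across the rail, away from the robot, y along it, z up. A device at its place has its middle 75 mm to the marker's -x, at y 0, 1.5 mm below its origin. Place of the circuit breaker.
- mark_yellow: Yellow marker, a tag 26 x 40 x 2 mm on the far wiring duct's cover, 44 mm above the bench. Origin: centre of its underside; x across the rail, away from the robot, y along it, z up. A device at its place has its middle 75 mm to the marker's -x, at y 0, 1.5 mm below its origin. Place of the safety relay.
- mark_green: Green marker, a tag 26 x 40 x 2 mm on the far wiring duct's cover, 44 mm above the bench. Origin: centre of its underside; x across the rail, away from the robot, y along it, z up. A device at its place has its middle 75 mm to the marker's -x, at y 0, 1.5 mm below its origin. Place of the time relay.
- mark_white: White marker, a tag 26 x 40 x 2 mm on the far wiring duct's cover, 44 mm above the bench. Origin: centre of its underside; x across the rail, away from the robot, y along it, z up. A device at its place has its middle 75 mm to the marker's -x, at y 0, 1.5 mm below its origin. Reserve place, free. Places 84 mm apart. Rail 35 mm wide, face 11.5 mm above the bench; 44 mm high ducts either side.

How it is judged:
By the outcome, as a careful person would: the job done as asked, in the order asked, and still so for the second after the job is handed in, with the robot touching nothing.
It also fails if it takes over 144 s, if anything falls off the work surface, if the arm or the gripper's body presses on something with over 40 N, if the wrist force passes 120 N, or if a joint passes its speed limit or range.

## Working session

There is one attempt and no reset: what is moved stays moved. The work goes in short steps, Python scripts to look and compute and a tool call to move; the robot and the scene stay as the last step left them, time stands still between calls to the robot, and variables do not carry over. Pictures are saved under pics/ and viewed, at most 14 in all, crops included, and the job is handed in when it is done.

Besides the shell and the picture viewer there is one more tool, called after "Call:" by a JSON object that holds its "op" and its "data". move_arm: Moves the arm, as the interface text tells. Its arguments: {"type":"object","properties":{"moves":{"type":"array","items":{"type":"array","items":{"type":"array","items":{"type":"number"}}}},"force":{"type":"number"}},"required":["moves"]}

```bash
ls; mkdir -p pics; python3 - <<'E'
from workcell import env
import cv2
print(env.read_state())
for n in("scene","side"):
    f=env.grab_frame(n); cv2.imwrite(f"pics/{n}0.png",f["pixels"][:,:,::-1]); print(n,f["fx"],f["cx"],f["R"],f["t"])
E
```

```text
pics
{'time': 0.0, 'joint_pos': array([-73.90564372,  22.01606977,   0.93709743,  78.56226212,
        -0.36105653,  79.53789314,  -2.6637965 ]), 'joint_velocities': array([-0.03216394,  0.07966201, -0.03167418, -0.08820402,  0.02740408,
        0.00524287,  0.01533688]), 'joint_efforts': array([ 3.99088303e-04, -6.27584052e+01,  8.44464507e-01, -3.71835995e+01,
        1.66321616e-02,  1.39035203e-02,  5.54976811e-07]), 'tcp_pos': array([0.21045078, 0.58796141, 0.23026229]), 'tcp_rot': array([-1.79886592e+02,  1.62195372e-03,  1.60306813e+02]), 'force': array([ 0.22051945, -0.47473172, -0.37134987]), 'ft_torque': array([-0.01663162, -0.01332255, -0.01903105]), 'finger_force': 0.0, 'grip_width': 1.0008436753223033}
scene 596.6082712432449 316.0551991790791 [[ 0.31525295  0.94895074 -0.01039531]
 [ 0.64544556 -0.22242934 -0.73070187]
 [-0.6957123   0.22364631 -0.68261755]] [-0.21164144 -0.34425729  1.33804175]
side 573.05027127135 317.1332701014586 [[-0.98483367 -0.17320022  0.01021383]
 [-0.13787485  0.74551669 -0.65207008]
 [ 0.1053241  -0.6435888  -0.7580899 ]] [0.59757223 0.12069956 0.86918356]
```

View pics/scene0.png

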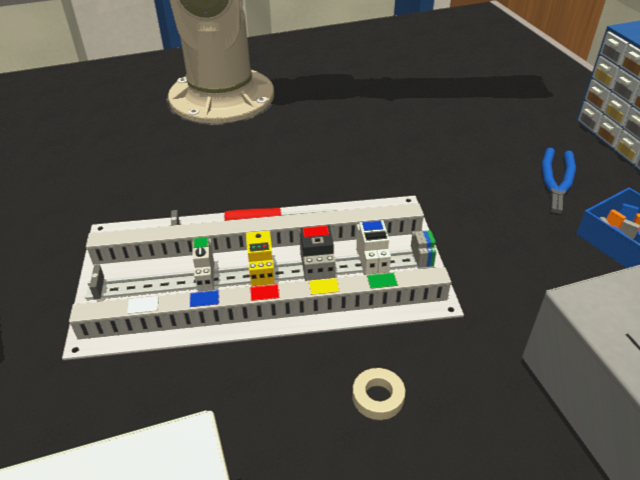

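View pics/side0.png

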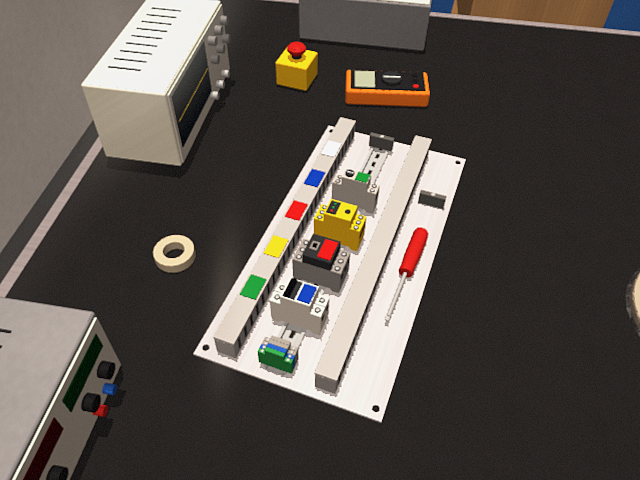

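The scene view shows the markers white (142,304), blue (204,298), red (264,292), yellow (323,286) and green (382,280). The timer stands at blue (203,262), the safety relay at red (260,258), the contactor at yellow (318,250) and the breaker at green (375,245). The side view shows the same layout, with markers from (331,149) to (253,287).

```bash
cat > h.py <<'E'
import numpy as np, cv2
H={'red':[(0,6),(174,180)],'blue':[(105,125)],'yellow':[(20,32)],'green':[(50,80)]}
def blobs(f,c,amin=40,sat=140,val=90):
    hsv=cv2.cvtColor(f["pixels"],cv2.COLOR_RGB2HSV); m=0
    for a,b in H[c]: m=m|cv2.inRange(hsv,(a,sat,val),(b,255,255))
    n,l,s,ce=cv2.connectedComponentsWithStats(m)
    return [(ce[i],s[i]) for i in range(1,n) if s[i][4]>=amin]
def ray(f,p):
    d=f["R"].T@np.array([(p[0]-f["cx"])/f["fx"],(p[1]-f["cy"])/f["fy"],1]); return -f["R"].T@f["t"],d
def onplane(f,p,z):
    o,d=ray(f,p); return o+d*(z-o[2])/d[2]
def tri(f1,p1,f2,p2):
    o1,d1=ray(f1,p1);o2,d2=ray(f2,p2)
    k=np.linalg.lstsq(np.c_[d1,-d2],o2-o1,rcond=None)[0]
    a,b=o1+k[0]*d1,o2+k[1]*d2; return (a+b)/2,np.linalg.norm(a-b)
E
python3 - <<'E'
from h import *
from workcell import env
np.set_printoptions(precision=4,suppress=True)
S,D=env.grab_frame("scene"),env.grab_frame("side")
for c in H:
    bs=[b for b in blobs(S,c) if 60<b[0][0]<470 and 190<b[0][1]<360]; bd=[b for b in blobs(D,c) if 200<b[0][0]<440 and 120<b[0][1]<380]
    for n,bb,f in(('sc',bs,S),('sd',bd,D)):
        for b in bb: print(c,n,b[0],b[1],onplane(f,b[0],.046))
    for a in bs:
        for b in bd:
            X,e=tri(S,a[0],D,b[0])
            if e<.006: print('   tri',c,X,e)
E
```

```text
red sc [251.4903 212.9767] [224 207  57  13 516] [ 0.4806 -0.0458  0.046 ]
red sc [315.3592 231.0041] [303 226  26  11 245] [0.5559 0.0377 0.046 ]
red sc [264.3029 291.8747] [250 284  29  17 383] [ 0.655  -0.0704  0.046 ]
red sd [295.8045 209.9962] [285 200  22  20 266] [ 0.6552 -0.0689  0.046 ]
red sd [413.4508 251.4379] [399 228  29  49 701] [ 0.4576 -0.0149  0.046 ]
red sd [327.1753 249.2268] [317 239  22  22 291] [0.5905 0.0051 0.046 ]
   tri red [ 0.4539 -0.0392  0.021 ] 0.005495065659638868
   tri red [0.6399 0.0088 0.1262] 0.004879966089236479
   tri red [0.587  0.0281 0.0743] 0.0008802088011303416
   tri red [ 0.655  -0.07    0.0454] 0.001105665908530769
blue sc [372.1973 225.0544] [363 221  20   9 147] [0.5717 0.1266 0.046 ]
blue sc [427.1304 239.5217] [424 231   7  18  46] [0.6303 0.1929 0.046 ]
blue sc [428.9302 258.093 ] [427 251   5  15  43] [0.6682 0.1773 0.046 ]
blue sc [203.6277 298.1114] [190 291  28  16 368] [ 0.639  -0.1531  0.046 ]
blue sd [314.0421 177.6636] [304 169  21  18 214] [ 0.6393 -0.1511  0.046 ]
blue sd [306.4266 293.3853] [297 284  19  20 218] [0.6067 
[... 617 characters left out ...]
 0.000753889669093691
   tri yellow [0.6709 0.0124 0.0453] 0.0011744415222997048
green sc [431.3 238. ] [428 230   8  18  60] [0.6293 0.2005 0.046 ]
green sc [200.2314 241.843 ] [194 237  14  11 121] [ 0.5222 -0.1367  0.046 ]
green sc [381.7788 280.0364] [368 273  29  15 330] [0.6871 0.0939 0.046 ]
green sd [362.1398 176.8172] [355 172  15  10  93] [ 0.557  -0.1687  0.046 ]
green sd [252.6517 286.5871] [240 275  26  24 356] [0.6869 0.0959 0.046 ]
green sd [272.1593 351.7434] [258 347  27  11 113] [0.6344 0.1967 0.046 ]
   tri green [0.6334 0.1984 0.0498] 0.000998341206260862
   tri green [ 0.5551 -0.1383  0.0745] 0.0006953504103019942
   tri green [0.6868 0.0947 0.045 ] 0.0012298641568392066
```

Call:
{"op": "move_arm", "data": {"moves": [[[0.02,-0.03,0.01,0.02,0],[0.045,-0.07,0.02,0.04,0],[0.07,-0.11,0.03,0.06,0],[0.095,-0.15,0.04,0.08,0],[0.12,-0.19,0.05,0.1,0],[0.145,-0.23,0.06,0.12,0],[0.17,-0.27,0.07,0.14,0],[0.195,-0.31,0.07,0.153,0],[0.22,-0.35,0.07,0.153,0],[0.245,-0.39,0.07,0.153,0],[0.265,-0.43,0.07,0.153,0],[0.285,-0.47,0.07,0.153,0],[0.305,-0.51,0.07,0.153,0],[0.325,-0.55,0.07,0.153,0],[0.34,-0.58,0.07,0.153,0],[0.34,-0.588,0.07,0.153,0],[0.34,-0.588,0.07,0.153,0],[0.34,-0.588,0.07,0.153,0]]]}}

```text
time: 2.0
tcp_pos: [0.5503, 0.0019, 0.3011]
tcp_rot: [180.0, -0.0, 169.2]
force: [0.8, 0.4, 0.7]
grip_width: 1.002
finger_force: 0.0
```

```bash
python3 - <<'E'
from h import *
from workcell import env
np.set_printoptions(precision=4,suppress=True)
W=env.grab_frame("wrist"); cv2.imwrite("pics/w1.png",W["pixels"][:,:,::-1]); s=env.read_state(); print(s['time'],s['joint_pos'],s['tcp_pos'],s['tcp_rot'],-W["R"].T@W["t"])
E
```

```text
2.05 [-27.6745  11.8427  29.1566  84.4397  -5.8077  85.2332  80.6693] [0.5503 0.0024 0.3012] [179.9558  -0.0333 169.2218] [0.478  0.0152 0.4444]
```

View pics/w1.png

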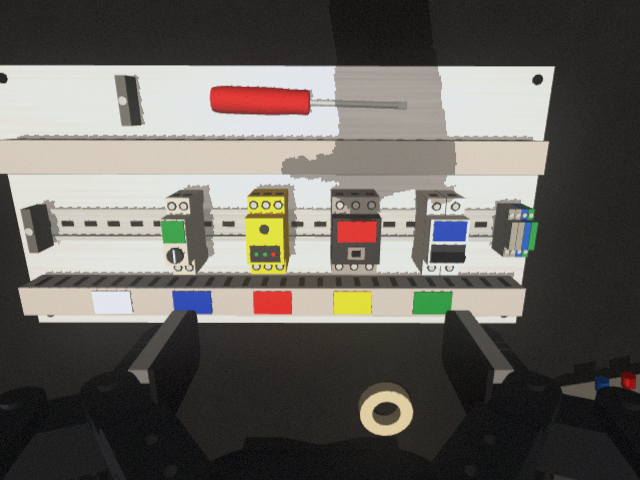

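The wrist view shows the row from above: devices at about (175,235), (265,230), (357,232) and (449,232), with markers at row 301 and columns 112, 193, 272, 352 and 432.

```bash
cat >> h.py <<'E'
U=np.array([.1893,.9819]);N=np.array([.9819,-.1893])
O=np.array([.655,-.070])-.075*N   # red place
def rail(X): d=X[:2]-O; return np.array([d@N,d@U])
E
python3 - <<'E'
from h import *
from workcell import env
np.set_printoptions(precision=4,suppress=True)
W=env.grab_frame("wrist")
for c in H:
    for b in blobs(W,c):
        if b[0][1]<320: print(c,b[0],b[1],'46:',rail(onplane(W,b[0],.046)),'74:',rail(onplane(W,b[0],.0745)))
g=cv2.cvtColor(W["pixels"],cv2.COLOR_RGB2GRAY)
for p in [(264,229),(246,240),(288,240)]: print(p,rail(onplane(W,p,.0735)))
for x0,x1 in((155,210),(240,295),(325,385),(425,475)):
    for y in (222,240): print(y,x0,g[y,x0:x1])
E
```

```text
red [258.6648 100.2009] [ 210   86   99   28 2494] 46: [-0.1278 -0.0053] 74: [-0.1269 -0.0013]
red [355.7252 231.5266] [336 221  40  22 866] 46: [-0.0041  0.0864] 74: [-0.012   0.0839]
red [271.4476 302.419 ] [253 291  38  23 840] 46: [0.0733 0.0002] 74: [0.0598 0.0038]
blue [449.0527 230.9984] [433 222  33  19 607] 46: [-0.0049  0.1793] 74: [-0.0128  0.1701]
blue [525.3926 235.6626] [521 222  10  29 163] 46: [-0.0003  0.256 ] 74: [-0.0085  0.2413]
blue [192.0591 301.2734] [172 292  39  22 728] 46: [ 0.0722 -0.0828] 74: [ 0.0588 -0.0733]
yellow [267.3118 230.0118] [ 244  189   44   85 2367] 46: [-0.0054 -0.0015] 74: [-0.0132  0.0022]
yellow [351.3938 302.443 ] [333 291  38  23 833] 46: [0.0731 0.084 ] 74: [0.0596 0.0816]
green [172.3753 231.5249] [161 222  23  21 421] 46: [-0.0035 -0.096 ] 74: [-0.0115 -0.0855]
green [531.6646 235.8987] [527 223  10  27 158] 46: [-0.0001  0.2623] 74: [-0.0083  0.2472]
green [431.1374 302.6069] [413 292  39  22 786] 46: [0.0731 0.1677] 74: [0.0596 0.1593]
(264, 229) [-0.0139 -0.0009]
(246, 240) [-0.0032 -0.0181]
(288, 240) [-0.0033  0.0211]
222 155 [ 
[... 1151 characters left out ...]
76 105 203 180 102  84]
240 325 [214 213 213 215 214 106  61  76  79  82  71  80 107 108 109 111 107 110
 108 110 109 107 110 109 106 111 108 107 108 109 107 110 105 109 109 108
 107 109 106 107 109 109 109 107 106 108 106 106 105 110  83  78  73  77
  86 201 215 211 210 211]
222 425 [ 97  99  99  99  99 190 226 228 156  91  80  82  81  83  80  80  83  79
  83  82  83  82  80  82  82  81  79  82  81  80  80  79  79  79  80  76
  81  79  81  83  82 122 221 227 218 206 208 207 207 153]
240 425 [ 96 101  91 118 224 227 227 116  84  86  86  85  82  86  82  84  86  85
  86  85  84  86  82  86  85  87  83  86  89  89  83  85  86  85  85  87
  84  83  81 115 223 229 219 204 203 205 202 205 205 202]
```

Call:
{"op": "move_arm", "data": {"force": 40, "moves": [[[0.004,-0.04,-0.03,0,90],[0.008,-0.08,-0.06,0,90],[0.012,-0.12,-0.09,0,90],[0.014,-0.14,-0.12,0,90],[0.014,-0.14,-0.15,0,90],[0.014,-0.14,-0.18,0,90],[0.014,-0.14,-0.2,0,90],[0.014,-0.14,-0.22,0,90],[0.014,-0.14,-0.235,0,90],[0.014,-0.14,-0.25,0,90],[0.014,-0.14,-0.26,0,90],[0.014,-0.14,-0.268,0,90],[0.014,-0.14,-0.273,0,90],[0.014,-0.14,-0.273,0,90],[0.014,-0.14,-0.273,0,90]]]}}

```text
time: 3.6
tcp_pos: [0.565, -0.1397, 0.0288]
tcp_rot: [-180.0, 0.0, 169.1]
force: [0.1, 0.2, -0.1]
grip_width: 0.646
finger_force: 0.0
```

Call:
{"op": "move_arm", "data": {"moves": [[[0,0,0,0,140],[0,0,0,0,180],[0,0,0,0,220],[0,0,0,0,255],[0,0,0,0,255],[0,0,0,0,255],[0,0,0,0,255],[0,0,0,0,255]]]}}

```text
time: 4.4
tcp_pos: [0.565, -0.1397, 0.0288]
tcp_rot: [180.0, 0.1, 169.1]
force: [0.0, -0.1, 5.9]
grip_width: 0.259
finger_force: 39.9
```

```bash
python3 - <<'E'
from h import *
from workcell import env
np.set_printoptions(precision=4,suppress=True)
S,W,D=env.grab_frame("scene"),env.grab_frame("wrist"),env.grab_frame("side"); 
a=np.hstack([cv2.resize(S["pixels"][170:370,60:460],(400,300)),cv2.resize(D["pixels"][100:300,200:466],(400,300))]);b=cv2.resize(W["pixels"],(400,300));b=np.hstack([b,b*0])
cv2.imwrite("pics/g1.png",np.vstack([a,b])[:,:,::-1]); print(env.read_state())
E
```

```text
{'time': 4.55, 'joint_pos': array([-11.9236,  29.4499,  29.4299,  99.9   , -17.1387,  55.0927,
       103.3036]), 'joint_velocities': array([-0.0248,  0.0428,  0.0825,  0.138 , -0.1068,  0.1187,  0.101 ]), 'joint_efforts': array([  0.0583, -55.0841,   9.1742, -28.0488,   0.0328,  -0.2744,
        -0.0011]), 'tcp_pos': array([ 0.565 , -0.1397,  0.0288]), 'tcp_rot': array([179.998 ,   0.0505, 169.0686]), 'force': array([-1.0256,  0.5386,  5.7573]), 'ft_torque': array([0.1031, 0.1438, 0.0225]), 'finger_force': 39.880343824625015, 'grip_width': 0.25789463092610426}
```

View pics/g1.png

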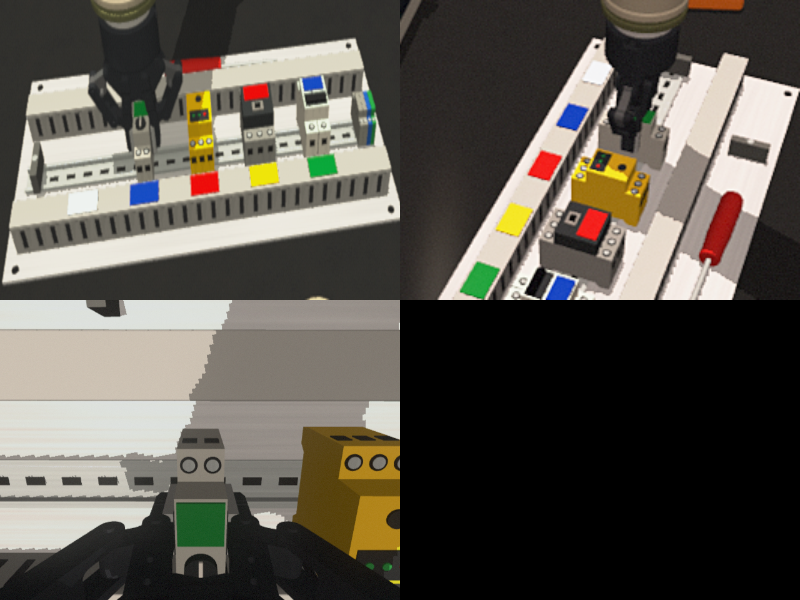

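Call:
{"op": "move_arm", "data": {"moves": [[[0,0,0.003,0,255],[0,0,0.008,0,255],[0,0,0.018,0,255],[0,0,0.035,0,255],[0,0,0.055,0,255],[0,0,0.075,0,255],[0,0,0.09,0,255],[-0.002,-0.01,0.1,0,255],[-0.006,-0.03,0.1,0,255],[-0.01,-0.05,0.1,0,255],[-0.014,-0.07,0.1,0,255],[-0.0156,-0.0807,0.095,0,255],[-0.0156,-0.0807,0.085,0,255],[-0.0156,-0.0807,0.07,0,255],[-0.0156,-0.0807,0.05,0,255],[-0.0156,-0.0807,0.032,0,255],[-0.0156,-0.0807,0.018,0,255],[-0.0156,-0.0807,0.01,0,255],[-0.0156,-0.0807,0.01,0,255]]]}}

```text
time: 6.45
tcp_pos: [0.5483, -0.2193, 0.0366]
tcp_rot: [180.0, -0.2, 169.1]
force: [0.0, 0.3, -1.2]
grip_width: 0.258
finger_force: 39.2
```

Call:
{"op": "move_arm", "data": {"moves": [[[0,0,-0.003,0,255],[0,0,-0.006,0,255],[0,0,-0.008,0,255],[0,0,-0.0095,0,255],[0,0,-0.01,0,255],[0,0,-0.01,0,255],[0,0,-0.01,0,255]]]}}

```text
time: 7.15
tcp_pos: [0.5493, -0.2204, 0.0288]
tcp_rot: [180.0, 0.0, 169.1]
force: [-2.3, -0.1, 5.4]
grip_width: 0.259
finger_force: 39.9
```

Call:
{"op": "move_arm", "data": {"moves": [[[0,0,0,0,220],[0,0,0,0,180],[0,0,0,0,140],[0,0,0,0,140],[0,0,0,0,140],[0,0,0.01,0,140],[0,0,0.03,0,140],[0,0,0.06,0,140],[0,0,0.1,0,140],[0,0,0.14,0,120],[0.006,0.03,0.17,0,100],[0.014,0.07,0.19,0,80],[0.022,0.11,0.19,0,80],[0.03,0.15,0.19,0,80],[0.038,0.19,0.19,0,80],[0.046,0.23,0.19,0,80],[0.054,0.27,0.19,0,80],[0.06,0.31,0.17,0,80],[0.064,0.331,0.16,0,80],[0.064,0.331,0.16,0,80]]]}}

```text
time: 9.15
tcp_pos: [0.6118, 0.1154, 0.1862]
tcp_rot: [-180.0, -0.2, 169.4]
force: [-0.1, 0.4, 0.2]
grip_width: 0.686
finger_force: 0.0
```

```bash
cat > look.py <<'E'
from h import *
from workcell import env
import sys
np.set_printoptions(precision=4,suppress=True)
S,D,W=[env.grab_frame(n) for n in("scene","side","wrist")]
z=env.read_state(); print(z['time'],z['tcp_pos'],'tcp rail',rail(z['tcp_pos']))
for c in H:
    for b in blobs(W,c,150):
        print('wrist',c,b[0],b[1][4],'46:',rail(onplane(W,b[0],.046)),'74:',rail(onplane(W,b[0],.0745)))
    A=[b for b in blobs(S,c) if 60<b[0][0]<470 and 190<b[0][1]<360]; B=[b for b in blobs(D,c) if 200<b[0][0]<440 and 120<b[0][1]<380]
    for a in A:
        for b in B:
            X,e=tri(S,a[0],D,b[0])
            if e<.003 and .03<X[2]<.09: print('  tri',c,rail(X),X[2])
a=np.hstack([cv2.resize(S["pixels"][170:370,60:460],(400,300)),cv2.resize(D["pixels"][100:400,200:466],(400,300))]);b=cv2.resize(W["pixels"],(400,300));b=np.hstack([b,b*0])
cv2.imwrite(f"pics/{sys.argv[1]}.png",np.vstack([a,b])[:,:,::-1])
E
python3 look.py p2
```

```text
9.3 [0.6133 0.1087 0.1889] tcp rail [0.0002 0.1676]
wrist red [64.3992 32.1916] 5173 46: [-0.1234  0.0082] 74: [-0.1184  0.0242]
wrist red [187.2741 216.6878] 1813 46: [-0.0051  0.0742] 74: [-0.0119  0.0836]
wrist red [ 99.5378 316.9374] 1629 46: [0.0733 0.0003] 74: [0.0586 0.0171]
  tri red [-0.0104  0.0835] 0.07426823298341156
wrist blue [323.3452 215.9879] 1237 46: [-0.0056  0.1702] 74: [-0.0125  0.17  ]
wrist blue [442.4185 223.7169] 325 46: [-0.0001  0.2547] 74: [-0.0075  0.2461]
wrist blue [  7.6263 317.6472] 479 46: [ 0.0739 -0.0697] 74: [ 0.0592 -0.0459]
  tri blue [-0.0111  0.1696] 0.07420209580608922
  tri blue [0.0018 0.252 ] 0.04727979171054991
wrist yellow [ 83.5305 216.4689] 8478 46: [-0.0052  0.0009] 74: [-0.012   0.0176]
wrist yellow [195.9108 310.9944] 538 46: [0.0682 0.074 ] 74: [0.054  0.0834]
  tri yellow [-0.0023 -0.0021] 0.03781568672397789
wrist green [451.8286 224.9429] 175 46: [0.0008 0.2614] 74: [-0.0067  0.2521]
wrist green [320.2521 317.4219] 1543 46: [0.0735 0.1681] 74: [0.0588 0.1681]
  tri green [0.0025 0.259 ] 0.04853305704810584
  tri green [-0.01   -0.1682] 0.07477801616365892
  tri green [0.075  0.1677] 0.04505141058909429
```

View pics/p2.png

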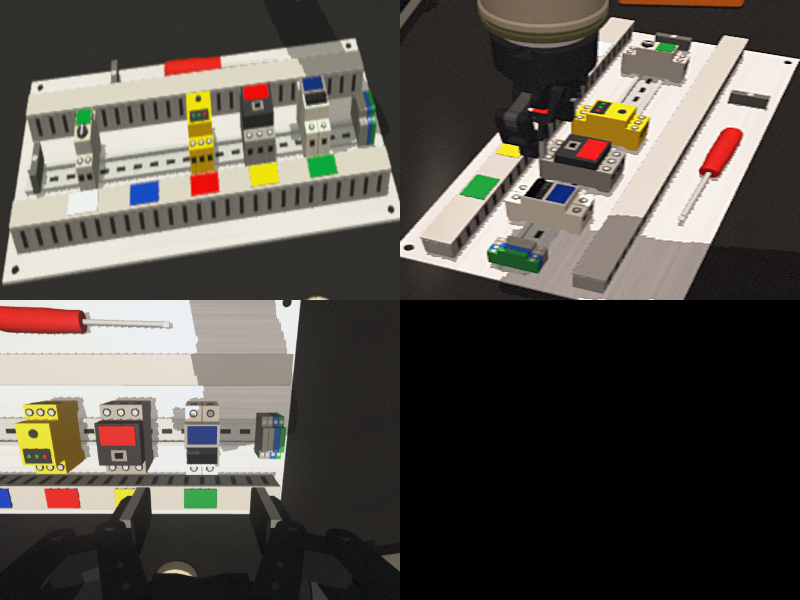

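The timer is parked upright at white, with its tag at rail y −0.168. The breaker is centred under the tool: its blue tag is at wrist crop (202,435), rail y 0.170.

Call:
{"op": "move_arm", "data": {"moves": [[[0,0,-0.02,0,80],[0,0,-0.05,0,80],[0,0,-0.08,0,80],[0,0,-0.105,0,80],[0,0,-0.125,0,80],[0,0,-0.14,0,80],[0,0,-0.15,0,80],[0,0,-0.157,0,80],[0,0,-0.16,0,80],[0,0,-0.16,0,80],[0,0,-0.16,0,80],[0,0,-0.16,0,120],[0,0,-0.16,0,160],[0,0,-0.16,0,200],[0,0,-0.16,0,255],[0,0,-0.16,0,255],[0,0,-0.16,0,255],[0,0,-0.16,0,255]]]}}

```text
time: 11.1
tcp_pos: [0.6135, 0.1109, 0.0289]
tcp_rot: [180.0, 0.1, 169.1]
force: [-0.5, 0.7, 5.9]
grip_width: 0.42
finger_force: 40.8
```

Call:
{"op": "move_arm", "data": {"moves": [[[0,0,0.003,0,255],[0,0,0.008,0,255],[0,0,0.018,0,255],[0,0,0.035,0,255],[0,0,0.055,0,255],[0,0,0.075,0,255],[0,0,0.095,0,255],[0,0,0.105,0,255],[-0.002,-0.01,0.105,0,255],[-0.008,-0.04,0.105,0,255],[-0.014,-0.072,0.105,0,255],[-0.02,-0.104,0.105,0,255],[-0.026,-0.136,0.105,0,255],[-0.032,-0.168,0.105,0,255],[-0.038,-0.2,0.105,0,255],[-0.044,-0.23,0.105,0,255],[-0.048,-0.249,0.105,0,255],[-0.048,-0.249,0.105,0,255],[-0.048,-0.249,0.105,0,255]]]}}

```text
time: 13.0
tcp_pos: [0.5641, -0.1389, 0.1323]
tcp_rot: [-180.0, -0.1, 169.0]
force: [-0.8, 0.8, -0.7]
grip_width: 0.419
finger_force: 40.3
```

Call:
{"op": "move_arm", "data": {"moves": [[[0,0,-0.015,0,255],[0,0,-0.035,0,255],[0,0,-0.055,0,255],[0,0,-0.07,0,255],[0,0,-0.082,0,255],[0,0,-0.09,0,255],[0,0,-0.095,0,255],[0,0,-0.099,0,255],[0,0,-0.102,0,255],[0,0,-0.104,0,255],[0,0,-0.105,0,255],[0,0,-0.105,0,255],[0,0,-0.105,0,255]]]}}

```text
time: 14.3
tcp_pos: [0.5653, -0.1384, 0.0289]
tcp_rot: [180.0, 0.0, 169.1]
force: [-2.5, 0.3, 4.5]
grip_width: 0.419
finger_force: 40.8
```

Call:
{"op": "move_arm", "data": {"moves": [[[0,0,0,0,200],[0,0,0,0,150],[0,0,0,0,110],[0,0,0,0,110],[0,0,0,0,110],[0,0,0.01,0,110],[0,0,0.03,0,110],[0,0,0.06,0,110],[0,0,0.08,0,110],[-0.004,-0.02,0.09,0,110],[-0.01,-0.05,0.09,0,110],[-0.015,-0.075,0.09,0,110],[-0.016,-0.082,0.085,0,110],[-0.016,-0.082,0.075,0,110],[-0.016,-0.082,0.055,0,110],[-0.016,-0.082,0.035,0,110],[-0.016,-0.082,0.018,0,110],[-0.016,-0.082,0.006,0,110],[-0.016,-0.082,0,0,110],[-0.016,-0.082,0,0,110]]]}}

```text
time: 16.3
tcp_pos: [0.5488, -0.2193, 0.0274]
tcp_rot: [180.0, -0.1, 169.1]
force: [0.4, -0.1, 0.4]
grip_width: 0.569
finger_force: 0.0
```

Call:
{"op": "move_arm", "data": {"moves": [[[0,0,0,0,110],[0,0,0,0,150],[0,0,0,0,190],[0,0,0,0,255],[0,0,0,0,255],[0,0,0,0,255],[0,0,0,0,255]]]}}

```text
time: 17.0
tcp_pos: [0.5496, -0.2205, 0.0291]
tcp_rot: [-180.0, 0.1, 169.1]
force: [-0.2, 1.0, 6.2]
grip_width: 0.259
finger_force: 39.9
```

```bash
python3 look.py p3
```

```text
17.15 [ 0.5496 -0.2205  0.0291] tcp rail [-0.     -0.1677]
  tri red [-0.0103  0.0834] 0.07430455045611828
  tri red [ 0.075 -0.   ] 0.04542920163565867
wrist blue [608.9767 355.8621] 3734 46: [ 0.0064 -0.0681] 74: [-0.0117 -0.0907]
  tri blue [0.0014 0.252 ] 0.04736742715228742
  tri blue [-0.0108 -0.0841] 0.07451610664671782
  tri blue [ 0.075  -0.0842] 0.045242685785340464
  tri yellow [-0.0018 -0.0022] 0.038416185299011196
  tri yellow [0.075  0.0839] 0.04534330609205667
wrist green [320.874  358.2952] 5119 46: [ 0.0074 -0.1679] 74: [-0.011 -0.168]
  tri green [0.0017 0.2593] 0.04913095813661983
  tri green [0.0751 0.1677] 0.044939001626868647
```

View pics/p3.png

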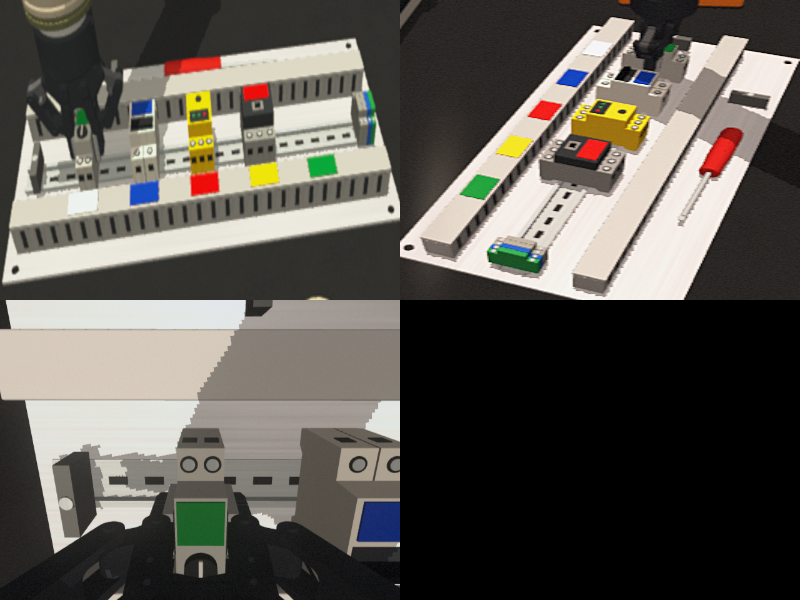

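The breaker sits at blue (rail y −0.084, tag height 0.0745 m). The timer is gripped square at white, with its tag at wrist crop (200,524).

Call:
{"op": "move_arm", "data": {"moves": [[[0,0,0.003,0,255],[0,0,0.008,0,255],[0,0,0.018,0,255],[0,0,0.035,0,255],[0,0,0.055,0,255],[0,0,0.075,0,255],[0,0,0.095,0,255],[0,0,0.105,0,255],[0.002,0.01,0.105,0,255],[0.008,0.04,0.105,0,255],[0.016,0.08,0.105,0,255],[0.024,0.12,0.105,0,255],[0.032,0.16,0.105,0,255],[0.04,0.2,0.105,0,255],[0.048,0.24,0.105,0,255],[0.055,0.28,0.105,0,255],[0.06,0.31,0.105,0,255],[0.0636,0.3297,0.105,0,255],[0.0636,0.3297,0.105,0,255],[0.0636,0.3297,0.105,0,255]]]}}

```text
time: 19.15
tcp_pos: [0.6118, 0.1099, 0.132]
tcp_rot: [-179.9, -0.1, 169.1]
force: [0.0, -0.8, -0.6]
grip_width: 0.257
finger_force: 39.4
```

Call:
{"op": "move_arm", "data": {"moves": [[[0,0,-0.015,0,255],[0,0,-0.035,0,255],[0,0,-0.055,0,255],[0,0,-0.07,0,255],[0,0,-0.082,0,255],[0,0,-0.09,0,255],[0,0,-0.095,0,255],[0,0,-0.099,0,255],[0,0,-0.102,0,255],[0,0,-0.104,0,255],[0,0,-0.105,0,255],[0,0,-0.105,0,255],[0,0,-0.105,0,255]]]}}

```text
time: 20.45
tcp_pos: [0.613, 0.1095, 0.0291]
tcp_rot: [180.0, 0.0, 169.1]
force: [-2.7, -1.1, 5.8]
grip_width: 0.26
finger_force: 40.0
```

Call:
{"op": "move_arm", "data": {"moves": [[[0,0,0,0,220],[0,0,0,0,180],[0,0,0,0,140],[0,0,0,0,140],[0,0,0,0,140],[0,0,0.01,0,140],[0,0,0.03,0,140],[0,0,0.06,0,140],[0,0,0.09,0,120],[-0.002,-0.01,0.12,0,100],[-0.008,-0.04,0.14,0,80],[-0.014,-0.075,0.15,0,80],[-0.021,-0.11,0.15,0,80],[-0.028,-0.145,0.15,0,80],[-0.0318,-0.1658,0.15,0,80],[-0.0318,-0.1658,0.15,0,80],[-0.0318,-0.1658,0.15,0,80]]]}}

```text
time: 22.15
tcp_pos: [0.5809, -0.0565, 0.179]
tcp_rot: [180.0, 0.0, 169.0]
force: [0.8, 0.4, 0.9]
grip_width: 0.684
finger_force: 0.0
```

```bash
python3 look.py p4
```

```text
22.3 [ 0.5812 -0.0546  0.1784] tcp rail [-0.0004  0.0011]
wrist red [306.0431  28.5842] 5917 46: [-0.1236 -0.0082] 74: [-0.1185 -0.0073]
wrist red [456.1864 220.6895] 1926 46: [-0.0049  0.0936] 74: [-0.012   0.0839]
wrist red [319.2479 322.9783] 1662 46: [0.073  0.0001] 74: [0.0578 0.0001]
  tri red [-0.0104  0.0835] 0.07415071289860764
  tri red [ 0.075 -0.   ] 0.04544470902747183
wrist blue [181.4962 219.4948] 1449 46: [-0.0053 -0.0941] 74: [-0.0124 -0.0843]
wrist blue [189.8641 317.1034] 493 46: [ 0.0684 -0.0948] 74: [ 0.0537 -0.085 ]
  tri blue [0.0014 0.252 ] 0.04736742715228742
  tri blue [-0.0109 -0.0841] 0.0746788552446131
  tri blue [ 0.075  -0.0842] 0.04526131780048054
wrist yellow [316.7681 219.2788] 4498 46: [-0.0056 -0.0017] 74: [-0.0127 -0.0015]
wrist yellow [449.4774 316.171 ] 421 46: [0.0673 0.0956] 74: [0.0527 0.0858]
  tri yellow [-0.0019 -0.002 ] 0.037797886953841175
  tri yellow [0.075  0.0839] 0.04529703185315864
wrist green [593.7752 221.4506] 1063 46: [-0.0046  0.1879] 74: [-0.0117  0.1685]
wrist green [546.578  323.9226] 1654 46: [0.0734 0.1679] 74: [0.0582 0.1506]
  tri green [-0.0104  0.1678] 0.07427792053210003
  tri green [0.0027 0.2594] 0.04968865692581731
  tri green [0.0751 0.1676] 0.04497369166598797
```

View pics/p4.png

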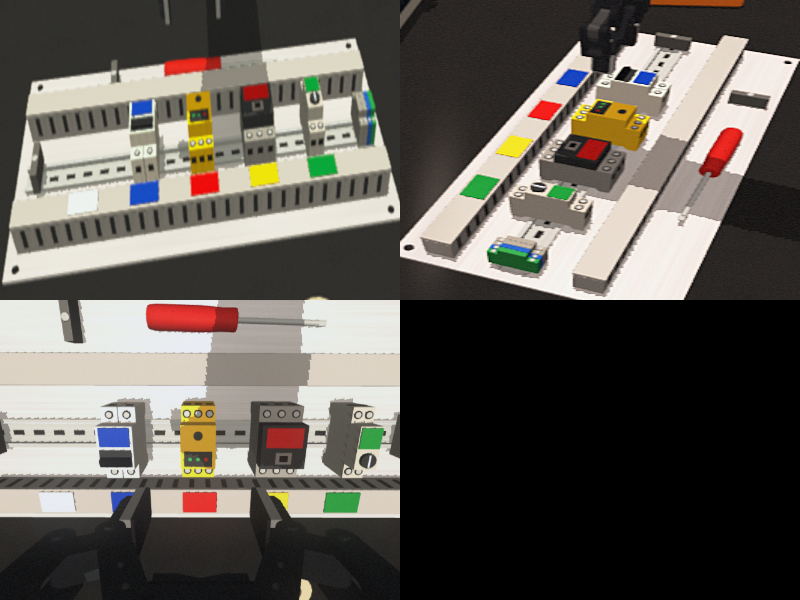

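The timer is at green (rail y 0.168, tag height 0.0743 m) and the breaker at blue. The safety relay is under the tool at wrist crop (198,437), rail y −0.0015.

Call:
{"op": "move_arm", "data": {"moves": [[[0,0,-0.02,0,80],[0,0,-0.05,0,80],[0,0,-0.08,0,80],[0,0,-0.105,0,80],[0,0,-0.12,0,80],[0,0,-0.132,0,80],[0,0,-0.142,0,80],[0,0,-0.148,0,80],[0,0,-0.15,0,80],[0,0,-0.15,0,80],[0,0,-0.15,0,80],[0,0,-0.15,0,120],[0,0,-0.15,0,160],[0,0,-0.15,0,200],[0,0,-0.15,0,255],[0,0,-0.15,0,255],[0,0,-0.15,0,255],[0,0,-0.15,0,255]]]}}

```text
time: 24.1
tcp_pos: [0.5813, -0.0565, 0.0289]
tcp_rot: [180.0, 0.1, 169.1]
force: [-0.0, 0.1, 6.4]
grip_width: 0.411
finger_force: 40.7
```

Call:
{"op": "move_arm", "data": {"moves": [[[0,0,0.003,0,255],[0,0,0.008,0,255],[0,0,0.018,0,255],[0,0,0.035,0,255],[0,0,0.055,0,255],[0,0,0.075,0,255],[0,0,0.095,0,255],[0,0,0.105,0,255],[-0.002,-0.01,0.105,0,255],[-0.007,-0.035,0.105,0,255],[-0.013,-0.065,0.105,0,255],[-0.019,-0.095,0.105,0,255],[-0.025,-0.125,0.105,0,255],[-0.03,-0.15,0.105,0,255],[-0.0316,-0.1637,0.105,0,255],[-0.0316,-0.1637,0.105,0,255],[-0.0316,-0.1637,0.105,0,255]]]}}

```text
time: 25.8
tcp_pos: [0.5493, -0.219, 0.1327]
tcp_rot: [180.0, -0.1, 169.1]
force: [0.1, 0.5, -1.4]
grip_width: 0.404
finger_force: 40.2
```

Call:
{"op": "move_arm", "data": {"moves": [[[0,0,-0.015,0,255],[0,0,-0.035,0,255],[0,0,-0.055,0,255],[0,0,-0.07,0,255],[0,0,-0.082,0,255],[0,0,-0.09,0,255],[0,0,-0.095,0,255],[0,0,-0.099,0,255],[0,0,-0.102,0,255],[0,0,-0.104,0,255],[0,0,-0.105,0,255],[0,0,-0.105,0,255],[0,0,-0.105,0,255]]]}}

```text
time: 27.1
tcp_pos: [0.5495, -0.2202, 0.0289]
tcp_rot: [180.0, 0.0, 169.1]
force: [-1.9, 0.5, 3.5]
grip_width: 0.406
finger_force: 40.6
```

Call:
{"op": "move_arm", "data": {"moves": [[[0,0,0,0,190],[0,0,0,0,140],[0,0,0,0,105],[0,0,0,0,105],[0,0,0,0,105],[0,0,0.01,0,105],[0,0,0.03,0,105],[0,0,0.06,0,105],[0,0,0.09,0,80],[0.002,0.01,0.11,0,55],[0.008,0.04,0.12,0,55],[0.015,0.08,0.12,0,55],[0.023,0.12,0.12,0,55],[0.031,0.16,0.12,0,55],[0.039,0.2,0.12,0,55],[0.045,0.235,0.12,0,55],[0.0476,0.2468,0.12,0,55],[0.0476,0.2468,0.12,0,55],[0.0476,0.2468,0.12,0,55]]]}}

```text
time: 29.0
tcp_pos: [0.5967, 0.0249, 0.1487]
tcp_rot: [-179.9, 0.0, 169.0]
force: [0.5, -1.0, 0.1]
grip_width: 0.78
finger_force: 0.0
```

Call:
{"op": "move_arm", "data": {"moves": [[[0,0,-0.015,0,55],[0,0,-0.035,0,55],[0,0,-0.055,0,55],[0,0,-0.075,0,55],[0,0,-0.09,0,55],[0,0,-0.105,0,55],[0,0,-0.115,0,55],[0,0,-0.12,0,55],[0,0,-0.12,0,55],[0,0,-0.12,0,55],[0,0,-0.12,0,90],[0,0,-0.12,0,130],[0,0,-0.12,0,180],[0,0,-0.12,0,255],[0,0,-0.12,0,255],[0,0,-0.12,0,255],[0,0,-0.12,0,255]]]}}

```text
time: 30.7
tcp_pos: [0.5975, 0.0268, 0.0291]
tcp_rot: [180.0, 0.1, 169.1]
force: [-0.9, -0.8, 6.0]
grip_width: 0.519
finger_force: 41.9
```

```bash
python3 look.py p5
```

```text
30.85 [0.5975 0.0268 0.0291] tcp rail [0.0002 0.0842]
wrist red [320.5381 355.4092] 9157 46: [0.0064 0.0838] 74: [-0.0117  0.0838]
  tri blue [0.0014 0.2519] 0.047122340979157074
  tri blue [-0.0109 -0.084 ] 0.0746721996745337
  tri yellow [0.075  0.0839] 0.04532110350779417
wrist green [618.6668 358.5907] 2800 46: [0.0076 0.1874] 74: [-0.0107  0.164 ]
  tri green [-0.0102  0.1677] 0.07423296359090736
  tri green [0.0016 0.2592] 0.04910158581197127
  tri green [0.075  0.1676] 0.044974909741195335
```

View pics/p5.png

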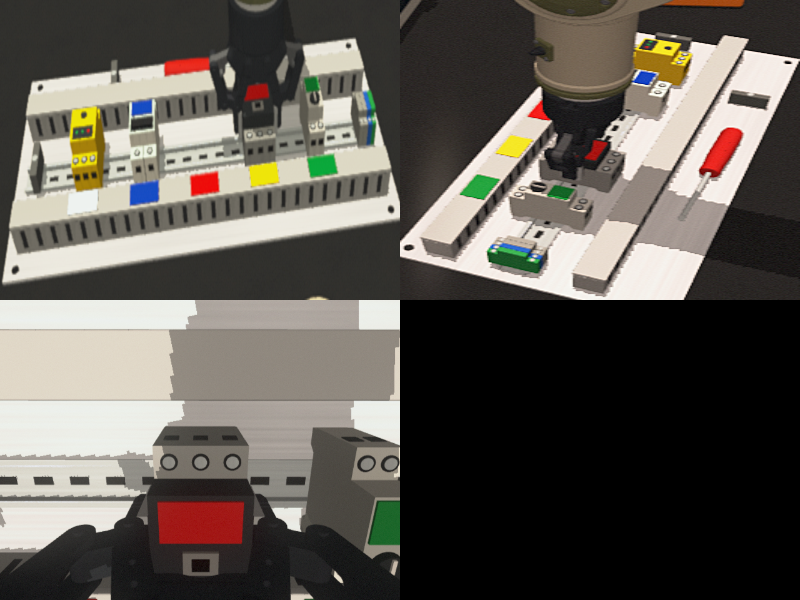

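The safety relay is parked upright at white. The contactor is held square at yellow, with its tag at wrist crop (200,522), rail y 0.084.

Call:
{"op": "move_arm", "data": {"moves": [[[0,0,0.003,0,255],[0,0,0.008,0,255],[0,0,0.018,0,255],[0,0,0.035,0,255],[0,0,0.055,0,255],[0,0,0.075,0,255],[0,0,0.09,0,255],[-0.001,-0.005,0.1,0,255],[-0.005,-0.025,0.1,0,255],[-0.01,-0.05,0.1,0,255],[-0.014,-0.072,0.1,0,255],[-0.0159,-0.0825,0.1,0,255],[-0.0159,-0.0825,0.095,0,255],[-0.0159,-0.0825,0.08,0,255],[-0.0159,-0.0825,0.06,0,255],[-0.0159,-0.0825,0.04,0,255],[-0.0159,-0.0825,0.024,0,255],[-0.0159,-0.0825,0.013,0,255],[-0.0159,-0.0825,0.01,0,255],[-0.0159,-0.0825,0.01,0,255]]]}}

```text
time: 32.85
tcp_pos: [0.5807, -0.055, 0.0376]
tcp_rot: [-180.0, -0.1, 169.1]
force: [-0.1, 0.5, -2.0]
grip_width: 0.524
finger_force: 41.3
```

Call:
{"op": "move_arm", "data": {"moves": [[[0,0,-0.003,0,255],[0,0,-0.006,0,255],[0,0,-0.008,0,255],[0,0,-0.0095,0,255],[0,0,-0.01,0,255],[0,0,-0.01,0,255],[0,0,-0.01,0,255]]]}}

```text
time: 33.55
tcp_pos: [0.5811, -0.0558, 0.0291]
tcp_rot: [180.0, 0.0, 169.1]
force: [-3.3, 1.1, 5.1]
grip_width: 0.526
finger_force: 42.0
```

Call:
{"op": "move_arm", "data": {"moves": [[[0,0,0,0,160],[0,0,0,0,110],[0,0,0,0,65],[0,0,0,0,65],[0,0,0,0,65],[0,0,0.01,0,65],[0,0,0.03,0,65],[0,0,0.06,0,65],[0,0,0.09,0,75],[-0.002,-0.01,0.11,0,85],[-0.008,-0.04,0.12,0,85],[-0.015,-0.08,0.12,0,85],[-0.023,-0.12,0.12,0,85],[-0.03,-0.155,0.12,0,85],[-0.0317,-0.1643,0.12,0,85],[-0.0317,-0.1643,0.12,0,85],[-0.0317,-0.1643,0.12,0,85]]]}}

```text
time: 35.25
tcp_pos: [0.5498, -0.2187, 0.1485]
tcp_rot: [179.9, 0.0, 169.1]
force: [-0.4, 0.2, -0.2]
grip_width: 0.664
finger_force: 0.0
```

Call:
{"op": "move_arm", "data": {"moves": [[[0,0,-0.015,0,85],[0,0,-0.035,0,85],[0,0,-0.055,0,85],[0,0,-0.075,0,85],[0,0,-0.09,0,85],[0,0,-0.105,0,85],[0,0,-0.115,0,85],[0,0,-0.12,0,85],[0,0,-0.12,0,85],[0,0,-0.12,0,85],[0,0,-0.12,0,120],[0,0,-0.12,0,160],[0,0,-0.12,0,200],[0,0,-0.12,0,255],[0,0,-0.12,0,255],[0,0,-0.12,0,255],[0,0,-0.12,0,255]]]}}

```text
time: 36.95
tcp_pos: [0.5498, -0.2203, 0.0291]
tcp_rot: [-180.0, 0.1, 169.1]
force: [-1.1, 1.0, 6.3]
grip_width: 0.402
finger_force: 40.8
```

```bash
python3 look.py p6
```

```text
37.1 [ 0.5498 -0.2203  0.0291] tcp rail [ 0.0002 -0.1675]
  tri red [-0.0105 -0.0005] 0.07434956875826132
  tri red [0.075 0.   ] 0.04542006112335911
wrist blue [608.7043 355.569 ] 3805 46: [ 0.0064 -0.068 ] 74: [-0.0117 -0.0906]
  tri blue [0.0014 0.252 ] 0.04736742715228742
  tri blue [-0.0108 -0.084 ] 0.07443125255855992
  tri blue [ 0.075  -0.0843] 0.045251561757713554
wrist yellow [320.9185 314.1266] 21581 46: [-0.0094 -0.1677] 74: [-0.0239 -0.1678]
  tri yellow [0.075  0.0838] 0.04518289058714725
  tri green [-0.0104  0.1678] 0.07427792053210003
  tri green [0.0016 0.2592] 0.04910277510706429
  tri green [0.0751 0.1676] 0.04497369166598797
```

View pics/p6.png

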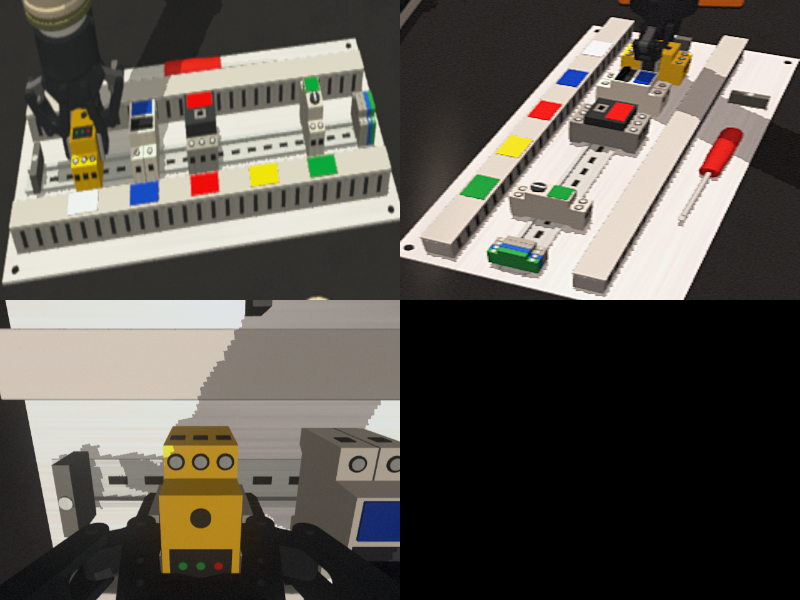

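The contactor is seated at red (rail y −0.0005, tag height 0.0743 m), and the safety relay is gripped at white. Next I move the safety relay to yellow: 0.2517 m along the rail, which is (0.0476, 0.2471).

Call:
{"op": "move_arm", "data": {"moves": [[[0,0,0.003,0,255],[0,0,0.008,0,255],[0,0,0.018,0,255],[0,0,0.035,0,255],[0,0,0.055,0,255],[0,0,0.075,0,255],[0,0,0.095,0,255],[0,0,0.105,0,255],[0.002,0.01,0.105,0,255],[0.008,0.04,0.105,0,255],[0.014,0.072,0.105,0,255],[0.02,0.104,0.105,0,255],[0.026,0.136,0.105,0,255],[0.032,0.168,0.105,0,255],[0.038,0.2,0.105,0,255],[0.044,0.23,0.105,0,255],[0.0476,0.2471,0.105,0,255],[0.0476,0.2471,0.105,0,255],[0.0476,0.2471,0.105,0,255]]]}}

```text
time: 39.0
tcp_pos: [0.5963, 0.0265, 0.1326]
tcp_rot: [-179.9, -0.1, 169.1]
force: [-1.1, -0.8, -1.9]
grip_width: 0.411
finger_force: 40.3
```

Call:
{"op": "move_arm", "data": {"moves": [[[0,0,-0.015,0,255],[0,0,-0.035,0,255],[0,0,-0.055,0,255],[0,0,-0.07,0,255],[0,0,-0.082,0,255],[0,0,-0.09,0,255],[0,0,-0.095,0,255],[0,0,-0.099,0,255],[0,0,-0.102,0,255],[0,0,-0.104,0,255],[0,0,-0.105,0,255],[0,0,-0.105,0,255],[0,0,-0.105,0,255]]]}}

```text
time: 40.3
tcp_pos: [0.5972, 0.0271, 0.0291]
tcp_rot: [180.0, 0.0, 169.1]
force: [-3.0, -0.1, 6.6]
grip_width: 0.406
finger_force: 40.9
```

Call:
{"op": "move_arm", "data": {"moves": [[[0,0,0,0,190],[0,0,0,0,140],[0,0,0,0,100],[0,0,0,0,100],[0,0,0,0,100],[0,0,0.01,0,100],[0,0,0.03,0,100],[0,0,0.06,0,100],[0,0,0.1,0,100],[0,0,0.14,0,100],[0,0,0.18,0,100],[-0.01,0,0.22,0,100],[-0.03,-0.01,0.25,0,100],[-0.045,-0.02,0.27,0,100],[-0.045,-0.02,0.27,0,100],[-0.045,-0.02,0.27,0,100]]]}}

```text
time: 41.9
tcp_pos: [0.5519, 0.007, 0.299]
tcp_rot: [179.9, 0.1, 169.0]
force: [0.5, 0.0, -0.3]
grip_width: 0.61
finger_force: 0.0
```

```bash
python3 look.py p7
```

```text
42.05 [0.5516 0.0078 0.2969] tcp rail [-0.0413  0.0568]
wrist red [252.3262 100.128 ] 2532 46: [-0.1278 -0.0051] 74: [-0.1268 -0.0006]
wrist red [258.4989 232.46  ] 876 46: [-0.004  -0.0046] 74: [-0.012  -0.0002]
wrist red [267.0849 303.8266] 836 46: [0.073  0.0012] 74: [0.0594 0.0052]
  tri red [-0.0105 -0.0005] 0.07434956875826132
  tri red [0.075 0.   ] 0.0453824491424375
wrist blue [166.7075 231.9706] 612 46: [-0.0043 -0.095 ] 74: [-0.0123 -0.0841]
wrist blue [522.2073 236.5549] 164 46: [-0.0002  0.256 ] 74: [-0.0084  0.2416]
wrist blue [185.4531 303.4856] 832 46: [ 0.0727 -0.0836] 74: [ 0.0592 -0.0735]
  tri blue [0.0013 0.252 ] 0.04744593543880299
  tri blue [-0.0109 -0.0841] 0.07466573313367797
  tri blue [ 0.075  -0.0842] 0.04526131780048054
wrist yellow [349.8394 229.5385] 2210 46: [-0.0071  0.0854] 74: [-0.0149  0.0833]
wrist yellow [346.6739 303.9783] 877 46: [0.073  0.0838] 74: [0.0595 0.0819]
wrist green [442.792  232.9336] 452 46: [-0.0038  0.1771] 74: [-0.0118  0.1684]
wrist green [528.5309 236.6543] 162 46: [-0.0001  0.2623] 74: [-0.0084  0.2474]
wrist green [431.1543 302.9512] 635 46: [0.0717 0.1715] 74: [0.0583 0.1632]
  tri green [-0.0104  0.1679] 0.07431051307608066
  tri green [0.0015 0.2592] 0.04903986549586159
  tri green [0.075  0.1676] 0.044974909741195335
```

View pics/p7.png

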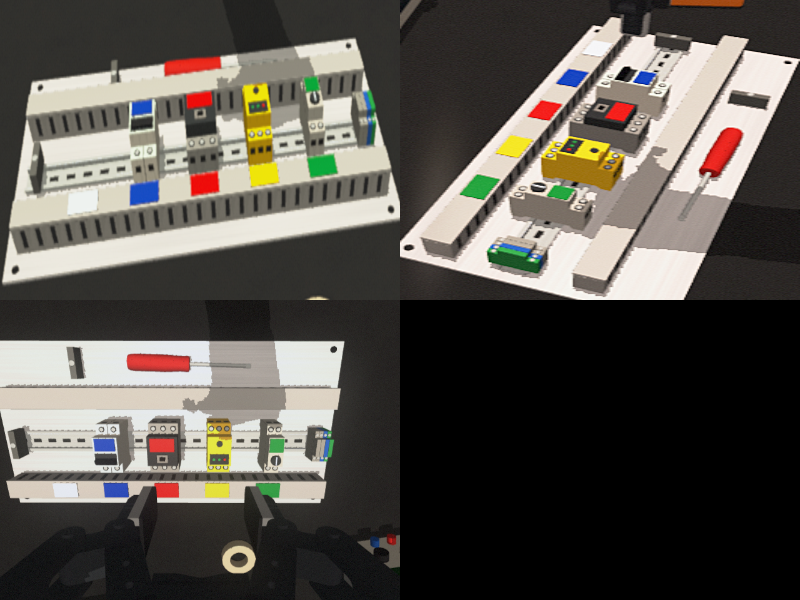

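All four devices sit upright opposite their own markers (rail y −0.084, 0.000, 0.083 and 0.168). The white place is empty and the gripper is clear.

```bash
python3 -c "
from workcell import env
print(env.sign_off())"
```

```text
the job is handed in; nothing more can be done
None
```

The job is handed in: all four devices are seated on the rail within about 1 mm of their own colour markers, the reserve place is empty, and it took about 42 s of the 144 s allowed.

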